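# Set the wrapper press past the mark and back

## Robot

A 6-joint arm with a two-finger parallel gripper is mounted at the origin on the work surface. World frame = base frame: x ahead of the robot, y to its left, z up, the work surface at z = 0. Lengths are in m, angles in rad, forces in N, time in s.
With the tool pointing down it reaches from about 0.35 to 0.85 m from the base axis. Payload 8.1 kg.
Tool frame: the origin (TCP) lies at the very end of the fingers, on their centre line; the grasp point (between the pads) lies 19 mm behind it; z points along the fingers, y is the direction in which the jaws open and shut (so a half turn about z gives the same grasp; the last joint's range is limited). The gripper opens to 85 mm and grips with 20 to 120 N. Pads are 22 mm wide; open, the fingers measure 114 mm over their backs; the gripper's body (76 mm by 85 mm) begins 54 mm behind the grasp point. The pads swing forward as they close: fully open they stand 13 mm farther back than shut.
Start: joints at [-1.232, 0.13, 1.488, -0, 1.523, -0.085], TCP at [0.247, -0.547, 0.231] pointing down, gripper open.
Joint ranges: [-2.96, 2.96], [-0.89, 2.26], [0.02, 2.5], [-1.34, 4.48], [0, 2.73], [-2.66, 2.66]. Speed limits (rad/s): [2.39, 2.39, 2.79, 3.14, 3.14, 3.14].

## Interface

Orientations are given as [roll, pitch, yaw] about the fixed x, y, z axes, in that order (R = Rz(yaw) Ry(pitch) Rx(roll)).
In Python, from plant import sensors, vision, ticket gives the robot as it stands. The module is installed in compiled form; this text tells all that it offers.
- The arm moves only by the shell command python3 -m crank 'ROWS' [FORCE]. ROWS is JSON, a list of rows, each a list of 3 entries, a list of its own where there are three numbers: the shift along the world's x, y, z in mm, then the turn, a rotation vector about the world's x, y, z in degrees, then the opening, from 0 (shut) to 1 (fully open). A call has 1 to 20 rows; each row is the pose to reach, as a shift and turn from the pose measured when the call began; what a row does not reach only later rows make up. A row lasts 1/8 s, in which the tool goes at most 62.5 mm and 10.7 degrees, less where a joint would pass 70% of its speed; a pose out of reach is approached as far as the arm can. A call with a gripper value outside its range is refused whole. The fingers move at their own pace and stop on an object; FORCE is the grip in N (left out, the last holds). Time passes only in rows, so rows that repeat a pose let the fingers close. It gives the time, the measured TCP pose, the force and the opening at its end, in the units of the state.
- sensors.get_obs(): the state, without advancing time (a new reading comes with each control period).
- vision.read_camera(name): name is "side" or "top" or "wrist"; returns (picture, depth): 420x560x3 uint8, blue, green, red; 420x560 float32, m along the optical axis (not along the pixel's ray), 0 where there is no reading.
- vision.camera_model(name): a dict with "fx", "fy", "cx", "cy" (pixels), "T" (4x4, takes a point from camera to world coordinates). Camera axes: x right, y down, z forward; pixel columns grow to the right and rows downward; lengths in m; the calibration is good to about 2 mm. A picture is of the moment at which its call begins: read the wrist's pose just before it. camera_model takes no time and is no camera call; for the wrist camera it gives the pose at the moment of the call.
- ticket.close_job(): hands the job in, once; it reports no verdict.
The state is a dict: "t": time; "joints": joint angles; "qd": joint speeds; "joint_efforts": joint torques, N m; "tool_pos": TCP position; "ee_rot": TCP orientation; "force": force on the tool from outside, world axes, zero at the start; "torque": the same for the moment, N m; "gripper_width": finger opening in m.
Only numpy, scipy, OpenCV 4.12 (cv2) and the standard library are available. Lean on these libraries where they do the work, as an engineer would, in place of code of your own. Each camera call takes 0.05 s, during which the arm holds its last target.

## Task

On the shelf, set the dumpling wrapper press with the green knob: its screw has slack, so turn the green knob clockwise until the red pointer has gone about 20 mm past the blue tab, then come back anticlockwise until the pointer is at the tab, so that the slack is taken up on the anticlockwise side. Let go of the knob. Do not turn the setting of the like press with the black knob.

Things in the scene. Friction and masses are not known exactly. Their poses are not given: they have to be found in the camera images.
- wrapper_grip (a point): Green bar knob on top of the wrapper press: upright bar 46 mm long, 16 wide, 36 high, on a 24 mm round foot; grasp across its width from above. Point on its vertical turning axis, 13 mm below the bar's top, 23 above its underside, 33 above the pointer's top, 40 above the white dial (144 mm across). x along the bar, to the end over the pointer; z up. Turned clockwise, the bar can lead the pointer by 0.25 rad (slack).
- wrapper_pointer (a point): Tip of the flat red pointer under the green knob, 60 mm from its axis; x outwards, z up. Starts 0.35 to 0.8 rad short of the tab. Clockwise (from above), the bar runs up to 0.25 rad ahead, then carries the pointer towards and past the tab (1 rad free beyond it). Anticlockwise, the bar first comes back to lie along the pointer, then carries it back. The pointer stays where left (drag 0.08 N m).
- wrapper_tab (a point): Blue tab (16 x 10 x 9 mm) at the rim of the white dial of the press with the green knob; the target of its red pointer. Point 60 mm from the knob's axis, at the middle of the tab's inner end, where the pointer's tip belongs; x outwards from the axis, y anticlockwise along the rim seen from above, z up. The tab stays put while the knob turns.
- bun_pointer (a point): Tip of the red pointer of the other, like press, the one with the black knob; not to be turned. 60 mm from that knob's axis.

How it is judged:
By the outcome, as a careful person would: the job done as asked, in the order asked, and still so for the second after the job is handed in, with the robot touching nothing.
It also fails if it takes over 35 s, if anything falls off the work surface, if the arm or the gripper's body presses on something with over 40 N, if the wrist force passes 120 N, or if a joint passes its speed limit or range.

## Working session

There is one attempt and no reset: what is moved stays moved. The work goes in short steps, Python scripts to look and compute and a shell command to move; the robot and the scene stay as the last step left them, time stands still between calls to the robot, and variables do not carry over. Pictures are saved under pics/ and viewed, and the job is handed in when it is done.

```bash
mkdir -p pics; cat > h.py <<'E'
import numpy as np,cv2
from plant import sensors,vision,ticket
def snap(n,fn):
    m=vision.camera_model(n); p,d=vision.read_camera(n)
    cv2.imwrite('pics/'+fn+'.png',p); np.savez('pics/'+fn+'.npz',p=p,d=d,T=m['T'],k=[m['fx'],m['fy'],m['cx'],m['cy']])
def w(fn,u,v,z=None):
    a=np.load('pics/'+fn+'.npz');fx,fy,cx,cy=a['k'];T=a['T']
    r=np.array([(u-cx)/fx,(v-cy)/fy,1.])
    if z is None: s=a['d'][int(round(v)),int(round(u))]
    else: s=(z-T[2,3])/(T[:3,:3]@r)[2]
    return T[:3,:3]@(r*s)+T[:3,3]
def crop(fn,u0,v0,u1,v1,s,out):
    p=np.load('pics/'+fn+'.npz')['p'][v0:v1,u0:u1]
    cv2.imwrite('pics/'+out+'.png',cv2.resize(p,None,fx=s,fy=s,interpolation=cv2.INTER_CUBIC))
E
python3 -c "
from h import *
print(sensors.get_obs())
for n in ['top','side','wrist']: snap(n,n+'0')
"
```

```text
{'t': 0.0, 'joints': array([-1.23241994e+00,  1.31194503e-01,  1.48930575e+00, -2.79671745e-05,
        1.52304564e+00, -8.53831882e-02]), 'qd': array([-1.21469720e-03, -2.15461725e-03,  1.46392259e-04,  6.49638632e-05,
        2.13110377e-04, -6.67412830e-04]), 'joint_efforts': array([ 2.28757635e-03, -5.69401431e+01, -5.00552416e+01, -4.71076405e-06,
        1.48683088e-02, -6.76920877e-06]), 'tool_pos': array([ 0.2465407 , -0.54636993,  0.23021002]), 'ee_rot': array([-3.13964415e+00, -1.38740028e-04,  4.23760800e-01]), 'force': array([ 0.08068033, -0.61275949, -0.14299027]), 'torque': array([ 0.02480253,  0.00026043, -0.01758157]), 'gripper_width': 0.085413237974669}
```

View pics/top0.png

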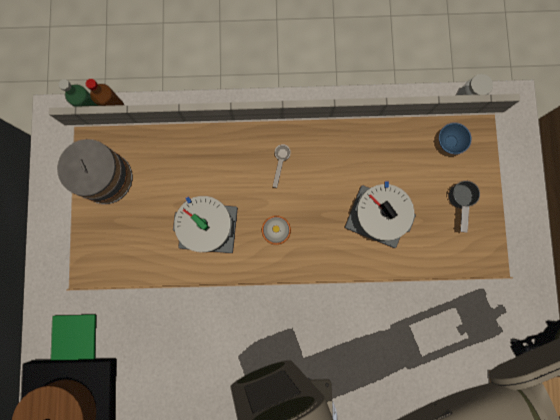

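View pics/side0.png

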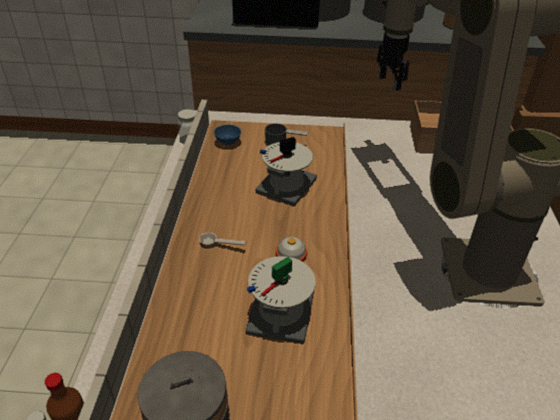

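View pics/wrist0.png

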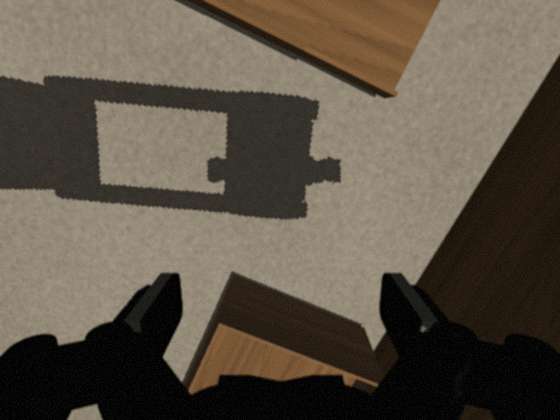

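The top view shows the green-knob press at about (202,222), with its pointer at (188,213) and tab at (188,200). The black-knob press is at (387,210).

```bash
python3 -c "
from h import *
crop('top0',165,180,245,260,8,'t0c'); crop('side0',230,240,330,340,6,'s0c')
for q in [(198,222),(202,224),(225,225),(188,200),(190,243),(215,247)]: print(q,w('top0',*q))
for q in [(283,263),(264,291),(300,280),(251,289)]: print('s',q,w('side0',*q))
print(np.load('pics/top0.npz')['T'],np.load('pics/side0.npz')['T'])
"
```

```text
(198, 222) [0.52674568 0.21793329 0.21119551]
(202, 224) [0.52140981 0.20796592 0.21251534]
(225, 225) [0.52334015 0.15855358 0.1544296 ]
(188, 200) [0.58853054 0.25036252 0.16891155]
(190, 243) [0.47977233 0.24775729 0.15722407]
(215, 247) [0.46759991 0.18383468 0.16082881]
s (283, 263) [0.52608359 0.21710983 0.20969752]
s (264, 291) [0.56217387 0.25566213 0.16356001]
s (300, 280) [0.48905709 0.2122164  0.15541207]
s (251, 289) [0.58947218 0.25308295 0.16434966]
[[-0.02810836 -0.98937005  0.14267731  0.39448441]
 [-0.99953718  0.0294799   0.00750772  0.0155782 ]
 [-0.01163402 -0.14240025 -0.98974078  1.3972209 ]
 [ 0.          0.          0.          1.        ]] [[-0.99799982 -0.05496253  0.03123256  0.48903426]
 [-0.05904958  0.63408781 -0.77100311  0.97294085]
 [ 0.0225721  -0.77130524 -0.63606503  1.00221545]
 [ 0.          0.          0.          1.        ]]
```

View pics/t0c.png

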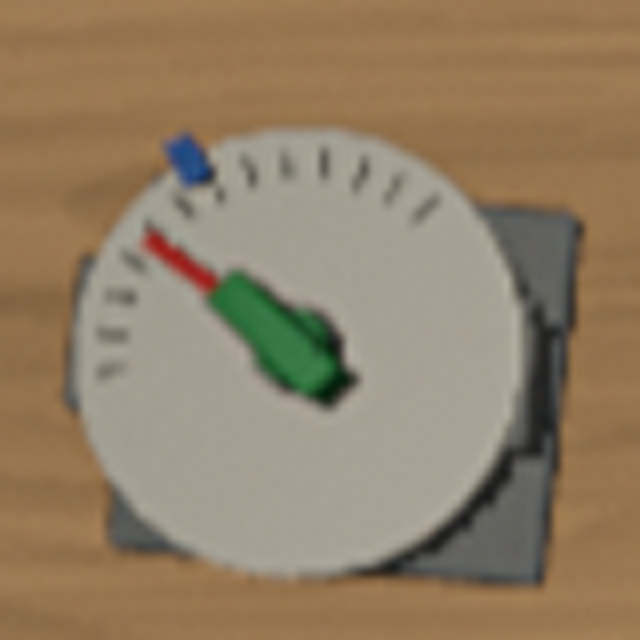

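View pics/s0c.png

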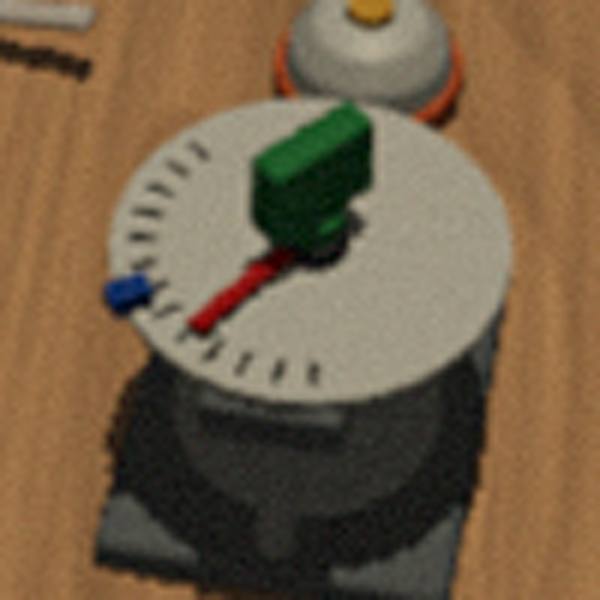

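```bash
cat >> h.py <<'E'
def wc(fn,u0,v0,s,c,z): return w(fn,(c[0]+.5)/s-.5+u0,(c[1]+.5)/s-.5+v0,z)
E
python3 -c "
from h import *
zd=.158
t=lambda c,z: wc('top0',165,180,8,c,z)
s=lambda c,z: wc('side0',230,240,6,c,z)
a=np.load('pics/top0.npz'); 
C=t((300,351),zd);print('dial c',C)
S=s((310,250),zd);print('dial c side',S)
B=t((226,283),zd+.053);B2=t((325,383),zd+.053);print('bar',B,B2,(B+B2)/2,np.linalg.norm(B-B2),np.arctan2(*(B-B2)[1::-1]))
b=[s(q,zd+.053) for q in [(253,163),(347,103),(371,122),(272,182)]];m=sum(b)/4;print('bar side',m);d=(b[0]+b[3]-b[1]-b[2])/2;print(np.linalg.norm(d),np.arctan2(d[1],d[0]))
for n,P,T in [('top',t((148,240),zd+.007),t((200,182),zd+.009)),('side',s((200,326),zd+.007),s((150,290),zd+.009))]:
  for O in (C,S,(B+B2)/2,m):
    p=(P-O)[:2];q=(T-O)[:2];print(n,P,T,np.linalg.norm(p),np.arctan2(p[1],p[0]),np.linalg.norm(q),np.arctan2(q[1],q[0]))
"
```

```text
dial c [0.52868716 0.21665005 0.158     ]
dial c side [0.52867792 0.22122726 0.158     ]
bar [0.54452296 0.23059698 0.211     ] [0.5129224  0.20048105 0.211     ] [0.52872268 0.21553901 0.211     ] 0.04365277505909281 0.7613470505872577
bar side [0.52915143 0.21938869 0.211     ]
0.043881355763517406 0.7817910596106147
top [0.56487201 0.26376758 0.165     ] [0.58274925 0.24675174 0.167     ] 0.05940879320980017 0.9158933474371231 0.06187747123864905 0.5080477278952137
top [0.56487201 0.26376758 0.165     ] [0.58274925 0.24675174 0.167     ] 0.05585419605506679 0.8658273551715124 0.05979304784311363 0.4410402403303369
top [0.56487201 0.26376758 0.165     ] [0.58274925 0.24675174 0.167     ] 0.06027245536703612 0.9275886054486071 0.06239475174041515 0.5238829098792382
top [0.56487201 0.26376758 0.165     ] [0.58274925 0.24675174 0.167     ] 0.056968815271835484 0.8930745951349839 0.06017859738900112 0.4720323711753025
side [0.563533  0.2648221 0.165    ] [0.58209385 0.25186591 0.167     ] 0.05945399958122108 0.9445625010744318 0.06397210576440013 0.5829482343455582
side [0.563533  0.2648221 0.165    ] [0.58209385 0.25186591 0.167     ] 0.05581564628100637 0.896346234090139 0.06157912083145072 0.5207712131096007
side [0.563533  0.2648221 0.165    ] [0.58209385 0.25186591 0.167     ] 0.0603372237176607 0.9558320229982873 0.06456101430949568 0.597618572135247
side [0.563533  0.2648221 0.165    ] [0.58209385 0.25186591 0.167     ] 0.05697619433220055 0.9229914221928117 0.062110138563489646 0.5502462632076964
```

```bash
python3 -m crank '[[[0,0,80],[0,0,0],1],[[20,40,90],[0,0,0],1],[[282,764,90],[0,0,20],1],[[282,764,90],[0,0,20],1],[[282,764,90],[0,0,20],1],[[282,764,90],[0,0,20],1],[[282,764,90],[0,0,20],1],[[282,764,90],[0,0,20],1],[[282,764,90],[0,0,20],1],[[282,764,90],[0,0,20],1],[[282,764,90],[0,0,20],1],[[282,764,90],[0,0,20],1],[[282,764,90],[0,0,20],1],[[282,764,90],[0,0,20],1],[[282,764,90],[0,0,20],1],[[282,764,90],[0,0,20],1],[[282,764,90],[0,0,20],1],[[282,764,90],[0,0,20],1]]' 60
python3 -c "
from h import *
snap('wrist','w1');print(sensors.get_obs()['joints'])"
```

```text
t: 2.4
tool_pos: [0.5286, 0.2161, 0.3209]
ee_rot: [-3.141, -0.0, 0.771]
force: [-0.6, 0.1, -0.1]
gripper_width: 0.0854
[2.97713051e-01 3.24574832e-02 1.42975222e+00 1.14787274e-03
 1.67927744e+00 1.09750265e+00]
```

View pics/w1.png

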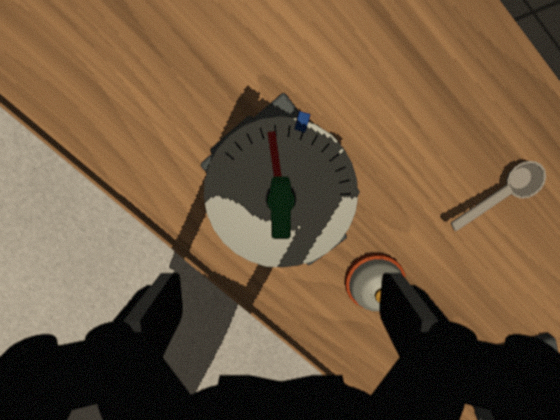

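```bash
python3 -c "
from h import *
p=np.load('pics/w1.npz')['p'][85:285,190:370]
p=np.clip(p.astype(float)*1.6,0,255).astype('uint8')
cv2.imwrite('pics/w1c.png',cv2.resize(p,None,fx=3,fy=3,interpolation=cv2.INTER_CUBIC))
print(np.load('pics/w1.npz')['T'], w('w1',281,225),w('w1',230,230),w('w1',335,215))
"
```

```text
[[ 6.96346530e-01 -6.87745651e-01 -2.05200950e-01  5.80811088e-01]
 [-7.17705608e-01 -6.67113730e-01 -1.99644514e-01  2.67125024e-01]
 [ 4.12275435e-04  2.86295637e-01 -9.58141241e-01  4.62955288e-01]
 [ 0.00000000e+00  0.00000000e+00  0.00000000e+00  1.00000000e+00]] [0.5218296  0.20929607 0.21166963] [0.47135727 0.22836347 0.15719611] [0.55181008 0.16709    0.15746033]
```

View pics/w1c.png

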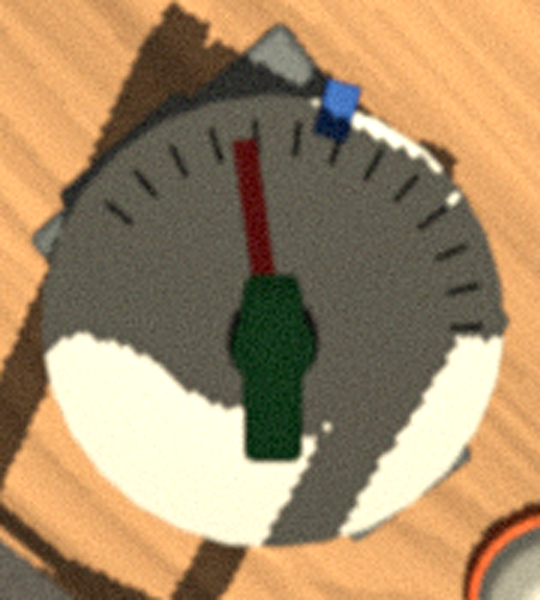

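```bash
python3 -c "
from h import *
zd=.1573
t=lambda c,z: wc('w1',190,85,3,c,z)
C=t((274,319),zd);print(C)
P=t((245,142),zd+.006);T1=t((334,126),zd+.0045);T2=t((335,112),zd+.009)
print(P,T1,T2)
print('barend',t((272.5,459),zd+.053))
for O in (C,np.array([.5288,.2172,0])):
  for X in (P,T1,T2):
    d=(X-O)[:2];print(np.linalg.norm(d),np.arctan2(d[1],d[0]))
"
```

```text
[0.53285255 0.21987701 0.1573    ]
[0.56533309 0.26307016 0.1633    ] [0.58635853 0.24773275 0.1618    ] [0.58917508 0.25053418 0.1663    ]
barend [0.5135966  0.20185565 0.2103    ]
0.0540428851006285 0.9260268981530466
0.0603227289928043 0.47999913607881
0.06412557393620916 0.4984675761368253
0.05864075732391538 0.8982263844355883
0.06515545354488224 0.4877209955291536
0.06896606493336849 0.5044679330015427
```

```bash
python3 -m crank '[[[1,1.5,-60],[0,0,0],1],[[1,1.5,-120],[0,0,0],0.8],[[1,1.5,-142],[0,0,0],0.6],[[1,1.5,-142],[0,0,0],0.4],[[1,1.5,-142],[0,0,0],0],[[1,1.5,-142],[0,0,0],0],[[1,1.5,-142],[0,0,0],0],[[1,1.5,-142],[0,0,0],0],[[1,1.5,-142],[0,0,0],0]]' 60
python3 -c "
from h import *
snap('side','s2');crop('s2',200,200,360,340,5,'s2c');print(sensors.get_obs()['torque'])"
```

```text
t: 3.58
tool_pos: [0.5305, 0.218, 0.1811]
ee_rot: [3.141, -0.003, 0.771]
force: [-4.5, -1.7, 7.3]
gripper_width: 0.0152
[-0.20316857  0.61492934 -0.06275629]
```

View pics/s2c.png

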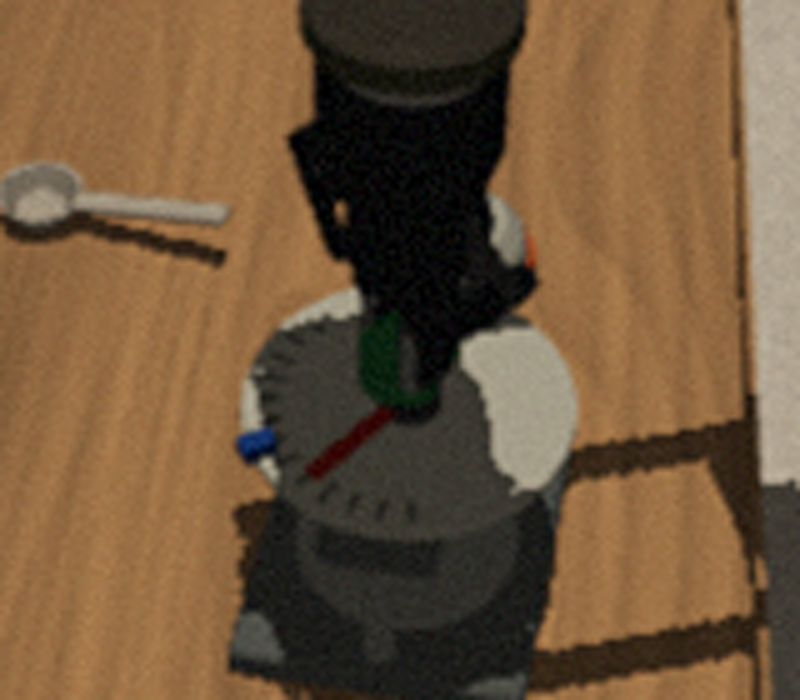

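The knob is gripped (width 15.2 mm) and the pointer is visible at (310,470). I'll turn clockwise now.

```bash
python3 -m crank '[[[-0.5,-0.5,0],[0,0,-7],0],[[-0.5,-0.5,0],[0,0,-14],0],[[-0.5,-0.5,0],[0,0,-21],0],[[-0.5,-0.5,0],[0,0,-28],0],[[-0.5,-0.5,0],[0,0,-35],0],[[-0.5,-0.5,0],[0,0,-41],0],[[-0.5,-0.5,0],[0,0,-46],0],[[-0.5,-0.5,0],[0,0,-46],0],[[-0.5,-0.5,0],[0,0,-46],0]]'
python3 -c "
from h import *
o=sensors.get_obs();print(o['torque'],o['joints'])
snap('side','s3');crop('s3',200,200,360,340,5,'s3c');snap('wrist','w3')"
```

```text
t: 4.75
tool_pos: [0.5309, 0.2164, 0.1813]
ee_rot: [3.14, -0.005, -0.032]
force: [2.6, -4.4, -4.3]
gripper_width: 0.0154
[-0.80856827 -0.48529667  0.00175803] [ 0.29976312  0.08341843  1.63035294 -0.00341917  1.42409172  1.90328837]
```

View pics/s3c.png

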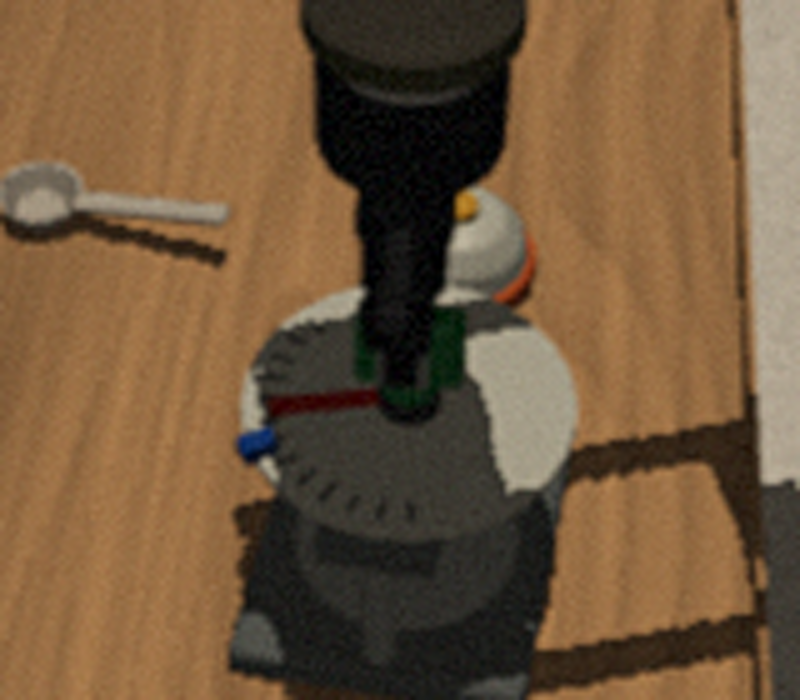

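View pics/w3.png

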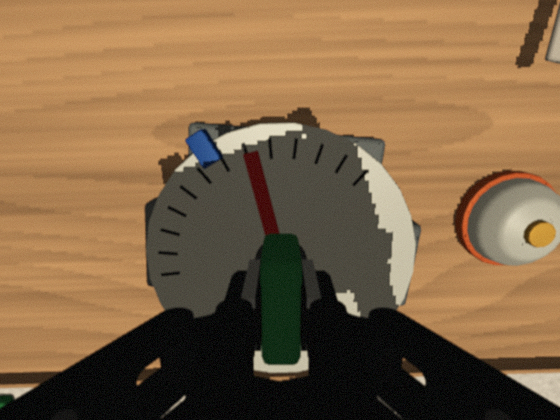

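```bash
cat >> h.py <<'E'
def ang(fn,P,T,O=(.5303,.2173),zd=.1573):
    for n,q,z in (('ptr',P,.007),('tab',T,.0045)):
        X=w(fn,*q,zd+z);d=X[:2]-np.array(O);print(n,X,np.linalg.norm(d),np.arctan2(d[1],d[0]))
E
python3 -c "
from h import *
p=np.load('pics/w3.npz')['p'][110:270,180:360]
p=np.clip(p.astype(float)*1.8,0,255).astype('uint8')
cv2.imwrite('pics/w3c.png',cv2.resize(p,None,fx=4,fy=4,interpolation=cv2.INTER_CUBIC))
"
```

```text
(no output)
```

View pics/w3c.png

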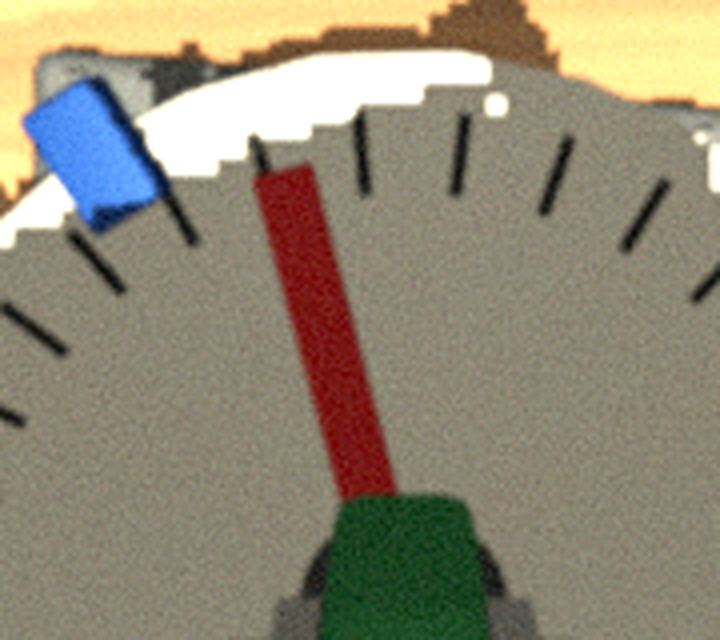

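```bash
python3 -c "
from h import *
ang('w3',(251.1,152.4),(211.9,161.9))
ang('w3',(251.1,152.4),(211.9,161.9),O=(.529,.2173))
ang('w3',(251.1,152.4),(211.9,161.9),O=(.5303,.219))
"
```

```text
ptr [0.5874952  0.22860919 0.1643    ] 0.05830256486657791 0.19521163878036002
tab [0.58340466 0.24779308 0.1618    ] 0.06123669520979776 0.5212383623806791
ptr [0.5874952  0.22860919 0.1643    ] 0.05957840714859763 0.19097911275580878
tab [0.58340466 0.24779308 0.1618    ] 0.06236741898309053 0.5108587059021755
ptr [0.5874952  0.22860919 0.1643    ] 0.057996791469804826 0.16645244093589812
tab [0.58340466 0.24779308 0.1618    ] 0.06040816464294706 0.4968312011352305
```

The pointer is 0.326 rad (19.5 mm) past the tab, as wanted. I'll come back anticlockwise and stop a little short to look.

```bash
python3 -m crank '[[[0,0.5,0],[0,0,6],0],[[0,0.5,0],[0,0,12],0],[[0,0.5,0],[0,0,18],0],[[0,0.5,0],[0,0,23],0],[[0,0.5,0],[0,0,27],0],[[0,0.5,0],[0,0,28],0],[[0,0.5,0],[0,0,28],0],[[0,0.5,0],[0,0,28],0]]'
python3 -c "
from h import *
snap('wrist','w4')
p=np.load('pics/w4.npz')['p'][90:270,180:360]
p=np.clip(p.astype(float)*1.8,0,255).astype('uint8')
cv2.imwrite('pics/w4c.png',cv2.resize(p,None,fx=3.3,fy=3.3,interpolation=cv2.INTER_CUBIC))
"
```

```text
t: 5.85
tool_pos: [0.5308, 0.2172, 0.1813]
ee_rot: [3.14, -0.005, 0.456]
force: [-0.6, 5.0, -5.0]
gripper_width: 0.0153
```

View pics/w4c.png

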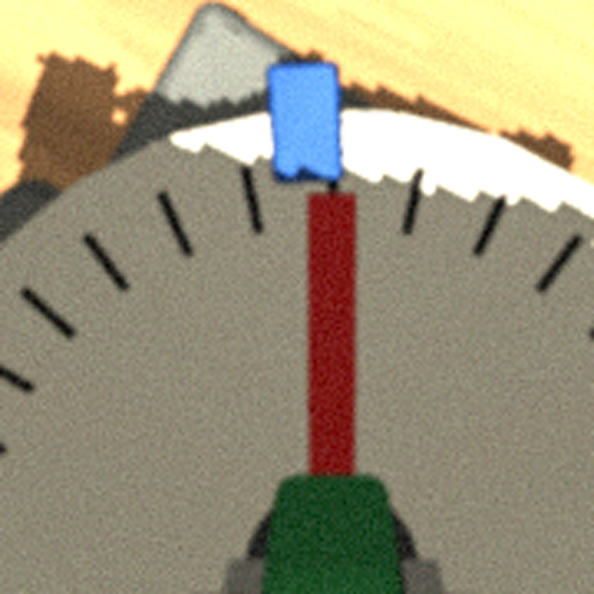

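```bash
python3 -c "
from h import *
for O in [(.5303,.2173),(.529,.2173),(.5308,.2172)]: ang('w4',(280.3,148.3),(273.1,142.6),O)
"
```

```text
ptr [0.58291563 0.24316662 0.1643    ] 0.05863008035236292 0.45691688151647003
tab [0.5836053  0.24726926 0.1618    ] 0.06115236173345092 0.512176068785386
ptr [0.58291563 0.24316662 0.1643    ] 0.05979947290228199 0.4473257072043836
tab [0.5836053  0.24726926 0.1618    ] 0.06228880415275535 0.5019477632077439
ptr [0.58291563 0.24316662 0.1643    ] 0.0582263172082743 0.4622466853737527
tab [0.5836053  0.24726926 0.1618    ] 0.06076643726882328 0.5176430223217022
```

```bash
python3 -m crank '[[[0,0,0],[0,0,1.6],0],[[0,0,0],[0,0,3.2],0],[[0,0,0],[0,0,3.2],0],[[0,0,0],[0,0,3.2],0]]'
python3 -c "
from h import *
snap('wrist','w5')
p=np.load('pics/w5.npz')['p'][90:270,180:360]
p=np.clip(p.astype(float)*1.8,0,255).astype('uint8')
cv2.imwrite('pics/w5c.png',cv2.resize(p,None,fx=3.3,fy=3.3,interpolation=cv2.INTER_CUBIC))
"
```

```text
t: 6.4
tool_pos: [0.5308, 0.2173, 0.1813]
ee_rot: [3.14, -0.005, 0.512]
force: [-0.9, 4.6, -4.7]
gripper_width: 0.0152
```

View pics/w5c.png

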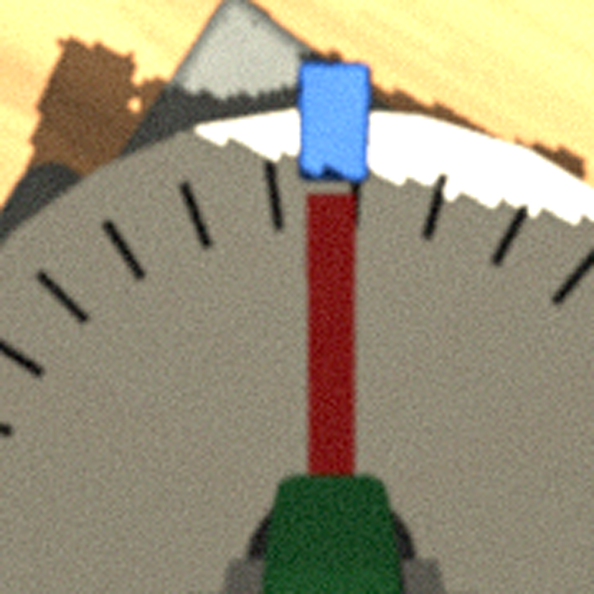

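Pointer tip is at (332,193) and tab middle at (334,178), so they are aligned to about 0.4 mm. Releasing now.

```bash
python3 -m crank '[[[0,0,0],[0,0,0],0.5],[[0,0,0],[0,0,0],0.8],[[0,0,0],[0,0,0],1],[[0,0,0],[0,0,0],1],[[0,0,40],[0,0,0],1],[[0,0,90],[0,0,0],1],[[0,0,140],[0,0,0],1],[[0,0,140],[0,0,0],1],[[0,0,140],[0,0,0],1]]'
python3 -c "
from h import *
snap('wrist','w6');snap('top','t6');snap('side','s6')
p=np.load('pics/w6.npz')['p'][85:285,190:370]
p=np.clip(p.astype(float)*1.6,0,255).astype('uint8')
cv2.imwrite('pics/w6c.png',cv2.resize(p,None,fx=3,fy=3,interpolation=cv2.INTER_CUBIC))
crop('s6',200,130,360,340,3,'s6c')
"
```

```text
t: 7.58
tool_pos: [0.5308, 0.2173, 0.321]
ee_rot: [3.14, -0.005, 0.512]
force: [-0.2, -0.5, -0.5]
gripper_width: 0.0855
```

View pics/w6c.png

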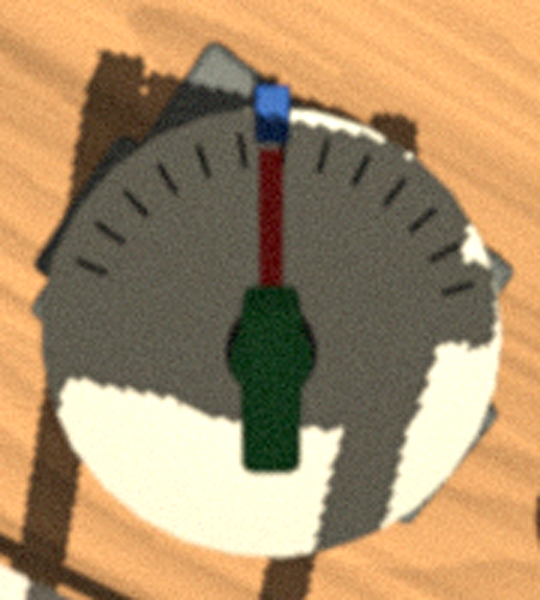

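View pics/s6c.png

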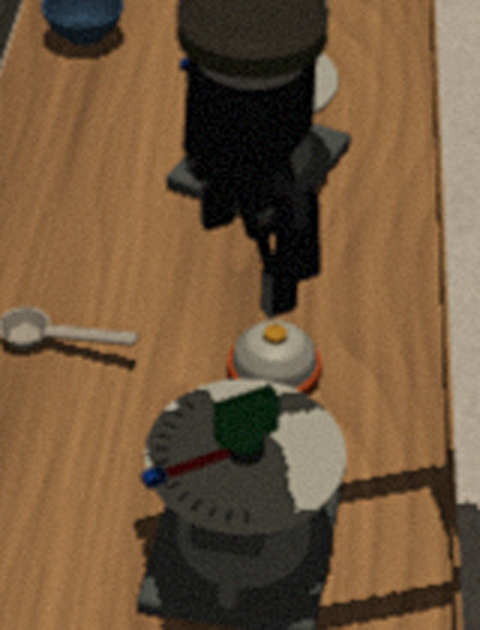

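After release, the pointer tip is at (271,150) and the tab at (272,130) in the crop, with the bar lying along the pointer. The robot is clear.

```bash
python3 -c "
from h import *
print(ticket.close_job())"
```

```text
the job is handed in; nothing more can be done
None
```

I set the press with the green knob as asked and handed the job in at about 7.6 s of robot time; no verdict was reported.

- **Clockwise:** I turned the green knob until the red pointer was 0.326 rad past the blue tab, about 19.5 mm. The bar was leading the pointer by about 0.23 rad.
- **Anticlockwise:** I turned back in two steps, always in the same direction, until the pointer was at the tab. I then let go and raised the tool 140 mm clear.
- **Last check, wrist image after release:** The pointer tip lined up with the middle of the tab to within about 0.5 mm. The bar lay along the pointer, so the slack is taken up on the anticlockwise side, and the gripper was open with no force on the tool.
- **Just before release:** The pointer looked about 0.4 mm past the tab on the anticlockwise side. I left it, because correcting it would have meant turning clockwise again.
- **Black-knob press:** The tool never went near it in contact. I did not measure its pointer again at the end.
- **Disagreement:** The early top and side views differed by about 2–4 mm on the knob's axis and 0.07 rad on the tab's direction. I relied on the close wrist views for the final alignment.

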